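Press the fillet, then rock the stuck press plate free

ROBOT

A 6-joint arm with a two-finger parallel gripper is mounted at the origin on a cart in front of the work surface, level with it; the furniture and walls round the work are solid. World frame = base frame: x ahead of the robot, y to its left, z up, the work surface at z = 0. Lengths are in m, angles in rad, forces in N, time in s.
With the tool pointing down it reaches from about 0.35 to 0.775 m from the base axis. Payload 7.3 kg.
Tool frame: the origin (TCP) lies at the very end of the fingers, on their centre line; the grasp point (between the pads) lies 19 mm behind it (robot.tcp_to_grasp is the distance from the TCP to the grasp point, in m); z points along the fingers, y is the direction in which the jaws open and shut (so a half turn about z gives the same grasp; the last joint's range is limited). The gripper opens to 92 mm and grips with 3 to 60 N. Pads are 19 mm wide; open, the fingers measure 130 mm over their backs; the gripper's body (75 mm by 190 mm) begins 47 mm behind the grasp point.
Start: joints at [1.163, 0.342, 1.524, -0, 1.275, -0.146], TCP at [0.136, 0.507, 0.199] pointing down, gripper open.
Joint ranges: [-2.53, 2.53], [-0.77, 2.02], [0.04, 2.7], [-1, 4.14], [0.28, 2.66], [-3.11, 3.11]. Speed limits (rad/s): [2.57, 2.57, 3.14, 3.14, 3.14, 3.14].

INTERFACE

Orientations are given as [roll, pitch, yaw] about the fixed x, y, z axes, in that order (R = Rz(yaw) Ry(pitch) Rx(roll)).
In Python, from cell import robot gives the robot as it stands.
- The arm moves only by the tool arm_command, never from a script. Its argument "motion" is a list that holds one entry, the list of rows, each a list of 7 numbers: the turn, a rotation vector about the tool's x, y, z in units of 90 degrees (1.0 is 90 degrees), then the shift along the tool's x, y, z in units of 30 cm (1.0 is 30 cm), then the opening, from -1 (shut) to 1 (fully open). In form: [[[wx, wy, wz, tx, ty, tz, grip], ...]]. A call has 1 to 8 rows; each row is the pose to reach, as a shift and turn from the pose commanded when the call began, along the tool's axes at that moment; what a row does not reach only later rows make up. A row lasts 1/10 s, in which the tool goes at most 50 mm and 8.59 degrees, less where a joint would pass 70% of its speed; a pose out of reach is approached as far as the arm can. A call with a number of a shift or a turn outside -1 to 1 is refused whole. A call with a gripper value outside its range is refused whole. The fingers move at their own pace and stop on an object; "grip_force" is the grip in N (left out, the last holds). Time passes only in rows, so rows that repeat a pose let the fingers close. It gives the time, the measured TCP pose, the force and the opening at its end, in the units of the state.
- robot.observe(): the state, without advancing time (a new reading comes with each control period).
- robot.read_camera(name): name is "side" or "top"; returns a dict with "image" (384x512x3 uint8, red, green, blue), "z_map" (384x512 float32, m along the optical axis (not along the pixel's ray), 0 where there is no reading), "fov_y" (degrees; the focal length in pixels is half the picture's height over the tangent of half this angle, whatever the lens; pixels are square), "cx", "cy" (the principal point, pixels), "k1" (the pictures are not rectified: a ray, as slopes to the right and down, at radius r is drawn at 1 + k1 r^2 times it, then the intrinsics apply), "cam_to_world" (4x4, takes a point from camera to world coordinates). Camera axes: x right, y down, z forward; pixel columns grow to the right and rows downward; lengths in m; the calibration is good to about 2 mm. A picture is of the moment at which its call begins.
- robot.hand_in(): hands the job in, once; it reports no verdict.
The state is a dict: "time": time; "qpos": joint angles; "qvel": joint speeds; "joint_efforts": joint torques, N m; "tool_pos": TCP position; "tool_rot": TCP orientation; "contact_force": force on the tool from outside, world axes, zero at the start; "torque": the same for the moment, N m; "opening": finger opening in m.
Only numpy, scipy, OpenCV 4.12 (cv2) and the standard library are available. Lean on these libraries where they do the work, as an engineer would, in place of code of your own. Each camera call takes 0.05 s, during which the arm holds its last target.

TASK

The fillet is already lying in the press. Put the press plate, grip upwards, into the metal frame and push it fully home onto the fish; its fit in the rubber strips is tight, so then rock it from side to side until it comes free, without dragging the loose frame up with it. Finish still holding the plate, level and still, just clear above the mouth of the frame, with the frame down on its board and everything else left where it stands.

Things in the scene. Friction and masses are not known exactly. Their poses are not given: they have to be found in the camera images.
- press_plate: Press plate, loose, about 0.42 kg: white plastic block 164 x 66 x 36 mm (its x, y, z), lower edges rounded to 8 mm radius, lying flat at the start. On top a steel foot plate (96 x 34 x 4 mm) and an upright flat-sided wooden grip, 84 mm along x, 24 mm thick along y, from 40 to 92 mm above the underside. Origin: centre of the underside; z up. Goes in either way round (half turn about z).
- press_base: Base of the press, a white plastic board 222 x 124 x 16 mm, fixed. Origin: centre of its underside, on the table; x along its length and that of the frame and its opening; z up. Four steel guide pins, 8 mm thick, rise from it through the frame's end walls (x = +-94 mm, y = +-38 mm) and end 81 mm above the table, 7 mm above the rim.
- frame_mouth (a point): Centre of the frame's mouth, at the rim (74 mm above the table when the frame is down); axes as the base. Frame: grey metal, 204 x 100 mm outside, 58 mm high, opening 172 x 76 mm right through. Fully home, the plate stops on the fish with its underside about 36 mm below the mouth, the block's top about flush with the rim; it is out of the strips when its underside is 5 mm below the mouth.
- left_strip (a point): Middle of the rubber wiper strip (5 mm radius) on the frame's +y long inner wall, 10 mm below the rim. Both strips are sprung: 62 mm apart at rest, each gives way 5 mm, so each rubs on the 66 mm plate with about 6 N. Pushing the plate down takes up to 15 N as its edge enters, then 5 to 8 N, and a firm stop at home. Together they hold it by 12 N, more than the loose frame weighs: a straight pull brings the frame up.
- right_strip (a point): Middle of the same kind of strip on the -y long inner wall. Raising one long side of the plate while the other stays or sinks 1 to 2 mm loads one strip only and leaves the frame down; then raise the other side, and so on, 10 to 15 mm a stroke. In the opening the plate can tilt about 0.15 rad about its length either way.
- press_frame (a joint): How far the frame (0.87 kg, about 8.5 N) is lifted off the base along its guide pins, m; 0 = down on the board. It is loose on the pins and falls back by its weight.
- fish_fillet: Fish fillet, 165 x 67 x 22 mm, lying lengthwise in the frame on the board. Origin: centre of its underside.
- pack_tray: Shallow black food tray, 135 x 195 x 24 mm. A bystander. Origin: centre of its underside.
- steel_bowl: Small steel bowl, 124 mm across, 45 mm high. A bystander. Origin: centre of its underside.
- dish_white: Small pale dish, 96 mm across, 26 mm high. A bystander. Origin: centre of its underside.
- plating_tongs: Thin steel tongs lying flat, 218 x 26 x 11 mm. A bystander. Origin: centre of its underside.
- pepper_jar: Glass spice jar with a red cap, 45 mm across, 108 mm high. A bystander. Origin: centre of its underside.
- salt_jar: Glass spice jar with a red cap, 47 mm across, 97 mm high. A bystander. Origin: centre of its underside.
- probe_thermometer: White probe thermometer lying flat, 202 x 30 x 18 mm. A bystander. Origin: centre of its underside.

How it is judged:
On the way, in this order (a step that is already met when the one before it is completed fails the run):
1. the plate is fully home in the frame, on the fish, with its grip upwards (z of press_plate in the frame of frame_mouth below -0.032 m and horizontal distance between press_plate and frame_mouth below 0.012 m and angle between press_plate's own z axis and vertical below 0.05 rad), for 0.2 s.
2. the plate is rocked: tilted at least 4 degrees while it is still in the frame, the frame down (angle between press_plate's own z axis and vertical above 0.07 rad and z of press_plate in the frame of frame_mouth below -0.012 m and horizontal distance between press_plate and frame_mouth below 0.02 m and value of joint press_frame below 0.008 m).
At the end, for the whole second after the job is handed in: Plate held by the fingers alone, still, touching no part of the press: underside 3 to 60 mm above the rim, centre within 30 mm of the mouth's, level within 8 degrees, in line with the frame within 11; frame down within 3 mm, fillet in it on the board (z of press_plate in the frame of frame_mouth between 0.003 and 0.06 m and horizontal distance between press_plate and frame_mouth below 0.03 m and angle between press_plate's own z axis and vertical below 0.14 rad and angle between the x axis of press_plate and the x axis of press_base, either way round below 0.2 rad and contact force between press_plate and the fingers above 1 N and contact force between press_plate and press_base below 0.2 N and linear speed of press_plate below 0.03 m/s and value of joint press_frame below 0.003 m and horizontal distance between fish_fillet and press_base below 0.02 m and height (world z) of fish_fillet below 0.03 m); the arm keeps its last pose, push and grip.
It fails at once if the frame is dragged more than 12 mm up its pins (value of joint press_frame above 0.012 m).
It fails at once if a bystander is moved more than 30 mm (distance of any of plating_tongs, pepper_jar, salt_jar, probe_thermometer from where it was at the start of the episode above 0.03 m).
It also fails if it takes over 51 s, if anything falls off the work surface, if the arm or the gripper's body presses on something with over 40 N, if the wrist force passes 120 N, or if a joint passes its speed limit or range.

## Working session

There is one attempt and no reset: what is moved stays moved. The work goes in short steps, Python scripts to look and compute and a tool call to move; the robot and the scene stay as the last step left them, time stands still between calls to the robot, and variables do not carry over. Pictures are saved under pics/ and viewed, and the job is handed in when it is done.

Besides the shell and the picture viewer there is one more tool, called after "Request:" as a command line: name --argument value ..., lists and objects as JSON in quotes. arm_command: Moves the arm, as the interface text tells. Its arguments: {"type":"object","properties":{"motion":{"type":"array"},"grip_force":{"type":"number"}},"required":["motion"]}

```bash
ls; mkdir -p pics; python3 - <<'E'
from cell import robot
import cv2,numpy as np
print(robot.observe())
for n in("side","top"):
    c=robot.read_camera(n)
    cv2.imwrite(f"pics/{n}0.png",c["image"][:,:,::-1])
    np.savez(f"{n}0.npz",**c)
    print(n,c["fov_y"],c["cx"],c["cy"],c["k1"],c["cam_to_world"].round(3).tolist())
E
```

```text
pics
{'time': 0.0, 'qpos': array([ 1.16301694e+00,  3.42722474e-01,  1.52503067e+00,  1.28439481e-05,
        1.27540563e+00, -1.45979606e-01]), 'qvel': array([-1.68559170e-05,  2.31129036e-03, -4.20257569e-04,  1.24374542e-05,
        2.49910724e-04,  4.74935778e-04]), 'joint_efforts': array([-2.71343903e-03, -4.31224930e+01, -2.44216508e+01,  7.15126027e-02,
        5.58308023e-02, -1.36696153e-04]), 'tool_pos': array([0.1356605 , 0.50669539, 0.19844037]), 'tool_rot': array([-3.14004497e+00, -2.39962010e-04,  2.87978894e+00]), 'contact_force': array([-0.47413039,  0.0157693 , -0.41756258]), 'torque': array([-0.00565376, -0.0319902 ,  0.01165074]), 'opening': 0.09192280397762159}
side 55.29313011022556 251.80494733474325 192.8419082354677 -0.08727093650057809 [[-0.914, -0.176, 0.366, 0.201], [-0.406, 0.362, -0.839, 0.777], [0.016, -0.916, -0.402, 0.484], [0.0, 0.0, 0.0, 1.0]]
top 42.05190294013559 256.9473105169391 197.10455657212023 -0.03812620741080619 [[0.007, -0.996, 0.093, 0.435], [-1.0, -0.008, -0.008, -0.034], [0.009, -0.093, -0.996, 1.381], [0.0, 0.0, 0.0, 1.0]]
```

View pics/side0.png

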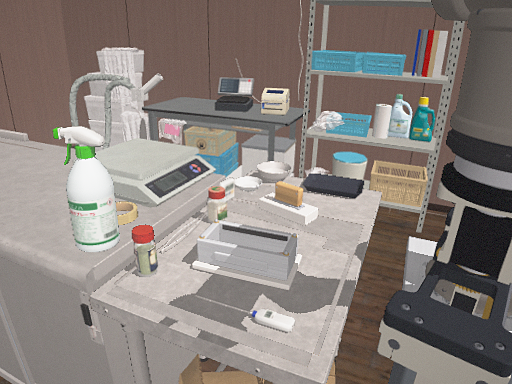

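View pics/top0.png

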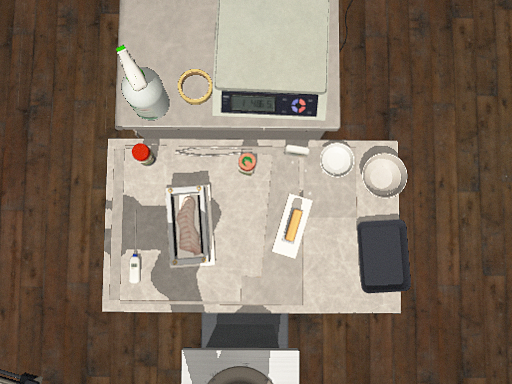

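```bash
cat >h.py <<'E'
import numpy as np,cv2
def rays(c):
    H,W=c["image"].shape[:2]; f=H/2/np.tan(np.radians(float(c["fov_y"]))/2)
    K=np.array([[f,0,c["cx"]],[0,f,c["cy"]],[0,0,1.]])
    u,v=np.meshgrid(np.arange(W),np.arange(H))
    p=cv2.undistortPoints(np.stack([u,v],-1).reshape(-1,1,2).astype(float),K,np.array([float(c["k1"]),0,0,0]))
    return np.concatenate([p.reshape(H,W,2),np.ones((H,W,1))],-1)
def cloud(c):
    P=rays(c)*c["z_map"][...,None]; M=c["cam_to_world"]
    W=P@M[:3,:3].T+M[:3,3]; W[c["z_map"]==0]=np.nan
    return W
def plane(c,h):
    R=rays(c)@c["cam_to_world"][:3,:3].T; o=c["cam_to_world"][:3,3]
    return o+R*((h-o[2])/R[...,2])[...,None]
def load(n): return dict(np.load(n))
E
python3 - <<'E'
from h import *
t=load("top0.npz");s=load("side0.npz")
for n,c in(("top",t),("side",s)):
    W=cloud(c); im=c["image"].astype(int)
    hsv=cv2.cvtColor(c["image"],cv2.COLOR_RGB2HSV)
    print(n,"table z",np.nanmedian(W[(abs(W[...,0]-.4)<.2)&(abs(W[...,1])<.2)][:,2]))
    z=W[...,2]
    reg=(W[...,0]>.2)&(W[...,0]<.6)
    for name,m in(("frame rim",reg&(z>.066)&(z<.078)&(W[...,1]>.02)&(W[...,1]<.35)&(W[...,0]>.27)&(W[...,0]<.53)),
      ("grip top",reg&(z>.08)&(z<.1)&(W[...,1]>-.25)&(W[...,1]<-.03)),
      ("plate top",reg&(z>.028)&(z<.046)&(W[...,1]>-.25)&(W[...,1]<-.03))):
        p=W[m]; 
        if len(p)<10: print(name,len(p));continue
        lo,hi=p.min(0),p.max(0)
        r=cv2.minAreaRect(p[:,:2].astype(np.float32)*1000)
        print(name,len(p),lo.round(3),hi.round(3),r,np.median(p[:,2]).round(4))
vi=cv2.resize(t["image"][130:310,100:410],None,fx=2.5,fy=2.5,interpolation=2)
cv2.imwrite("pics/tc.png",vi[:,:,::-1])
vi=cv2.resize(s["image"][160:345,100:390],None,fx=2.7,fy=2.7,interpolation=2)
cv2.imwrite("pics/sc.png",vi[:,:,::-1])
E
```

```text
top table z 0.0008936183344654403
frame rim 837 [0.381 0.082 0.066] [0.53  0.192 0.078] ((456.8533020019531, 136.90228271484375), (152.9720916748047, 98.42366027832031), 4.711710453033447) 0.072
grip top 302 [ 0.443 -0.159  0.081] [ 0.526 -0.118  0.098] ((484.2179260253906, -138.38917541503906), (24.62891387939453, 83.59815979003906), 73.80953979492188) 0.0909
plate top 1155 [ 0.397 -0.191  0.028] [ 0.57  -0.086  0.046] ((484.35516357421875, -138.68531799316406), (66.54776763916016, 164.06552124023438), 73.30487060546875) 0.0356
side table z 0.0018374283366567046
frame rim 987 [0.379 0.086 0.066] [0.53  0.197 0.078] ((458.2425537109375, 140.73509216308594), (151.8072052001953, 101.14427947998047), 4.784928321838379) 0.0729
grip top 196 [ 0.445 -0.153  0.08 ] [ 0.528 -0.112  0.095] ((485.97882080078125, -134.59336853027344), (25.857656478881836, 83.25826263427734), 72.49658203125) 0.0903
plate top 592 [ 0.4   -0.188  0.028] [ 0.573 -0.081  0.046] ((487.21051025390625, -134.02764892578125), (68.7375259399414, 167.62872314453125), 74.51548767089844) 0.0369
```

View pics/tc.png

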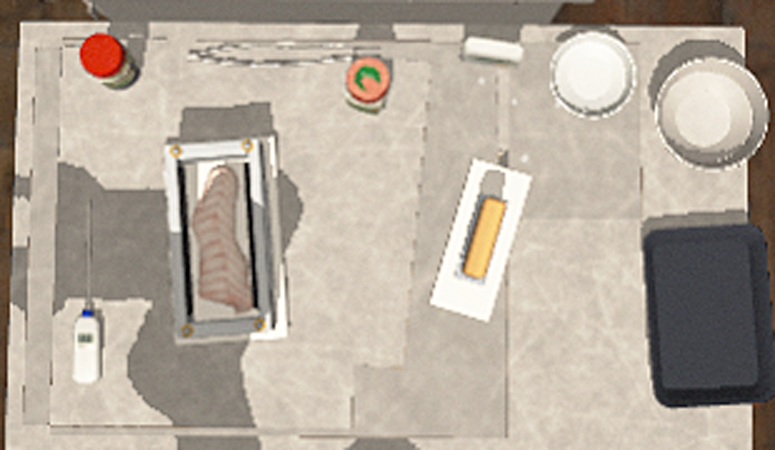

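View pics/sc.png

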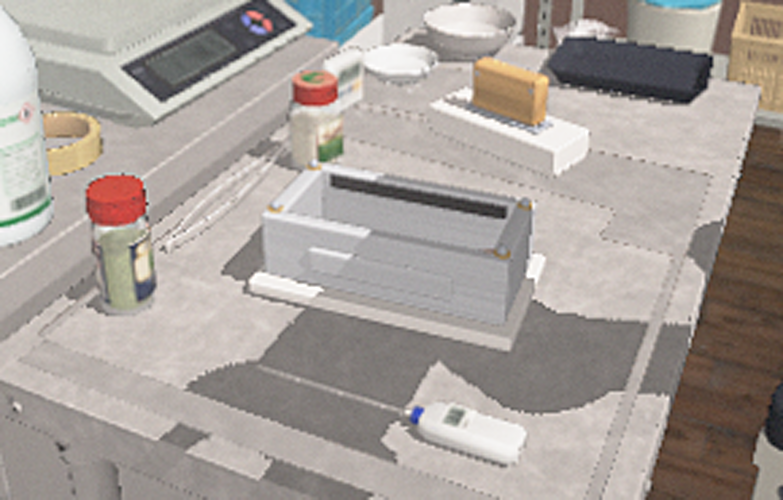

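```bash
cat >>h.py <<'E'
def rect(p):
    (c,(a,b),ang)=cv2.minAreaRect(p[:,:2].astype(np.float32)*1000)
    if a<b: a,b,ang=b,a,ang+90
    ang=(ang+90)%180-90
    return np.round(c,1),round(a,1),round(b,1),round(ang,2)
E
python3 - <<'E'
from h import *
for n in("top","side"):
    c=load(n+"0.npz"); W=cloud(c); x,y,z=np.moveaxis(W,-1,0)
    ins=(x>.3)&(x<.66)
    f=ins&(y>.05)&(y<.24)
    # table reference near
    print(n,"table", [round(float(np.nanmedian(z[ins&(abs(y-a)<.02)&(z<.008)])),4) for a in(-.05,.03,.25)])
    m=f&(z>.064)&(z<.085)&(((x-.485)**2+(y-.137)**2)<.125**2)
    print("rim",rect(W[m]),np.median(z[m]), "board",rect(W[f&(z>.01)&(z<.085)&(((x-.485)**2+(y-.137)**2)<.14**2)]))
    g=ins&(y>-.25)&(y<-.03)
    print("grip",rect(W[g&(z>.06)&(z<.1)&(x<.57)]),"block",rect(W[g&(z>.02)&(z<.046)&(((x-.485)**2+(y+.137)**2)<.1**2)]),
     "z",np.median(z[g&(z>.086)&(z<.1)]))
    # opening: fish pixels / pins
    hsv=cv2.cvtColor(c["image"],cv2.COLOR_RGB2HSV)
    pin=f&(hsv[...,1]>90)&(hsv[...,0]>10)&(hsv[...,0]<32)&(z>.06)
    k,l,st,ce=cv2.connectedComponentsWithStats(pin.astype(np.uint8))
    for i in range(1,k): print("pin",st[i,4],ce[i].round(1),np.median(W[l==i],0).round(4))
E
```

```text
top table [-0.0005, -0.0009, -0.0012]
rim (array([482.6, 139.1]), 204.6, 98.7, 4.71) 0.07189174727442116 board (array([482.2, 138.9]), 221.8, 122.0, 4.97)
grip (array([ 484.2, -138.4]), 83.7, 24.6, -16.19) block (array([ 484.4, -138.7]), 164.1, 66.5, -16.7) z 0.09122660888796219
pin 11 [198.5 188.1] [0.5791 0.1098 0.0748]
pin 12 [169.7 190.2] [0.5737 0.1857 0.0732]
pin 1 [174. 231.] [0.4666 0.1727 0.0661]
pin 1 [175. 249.] [0.4195 0.1689 0.0669]
pin 12 [203.5 258.8] [0.3957 0.0931 0.0749]
pin 9 [174.7 261.9] [0.3861 0.1674 0.0749]
side table [0.0007, -0.0009, -0.0002]
rim (array([484.4, 143.2]), 204.3, 102.0, 5.34) 0.07269563619688638 board (array([483.5, 144. ]), 220.7, 126.1, 5.07)
grip (array([ 485.7, -134.1]), 84.1, 26.7, -17.52) block (array([ 487.2, -134. ]), 167.6, 68.9, -15.48) z 0.09202102886618882
pin 6 [216.3 221.8] [0.5779 0.1154 0.0752]
pin 3 [295.7 236. ] [0.3908 0.0958 0.0746]
pin 2 [200.5 237.5] [0.5752 0.1917 0.0747]
pin 1 [203. 237.] [0.5705 0.1891 0.0758]
pin 2 [292.5 236. ] [0.3961 0.1006 0.0754]
pin 8 [285.5 254.1] [0.3854 0.1752 0.0752]
```

```bash
cat >>h.py <<'E'
from scipy.spatial.transform import Rotation as Ro
def rel(p0,r0,p1,r1):
    "command for going from pose 0 to pose 1 (rpy)"
    A=Ro.from_euler('xyz',r0);B=Ro.from_euler('xyz',r1)
    w=(A.inv()*B).as_rotvec()/(np.pi/2); t=A.inv().apply(np.array(p1)-p0)/.3
    return np.r_[w,t].round(3).tolist()
def after(p0,r0,cmd):
    A=Ro.from_euler('xyz',r0)
    return (np.array(p0)+A.apply(np.array(cmd[3:6])*.3)).round(4),(A*Ro.from_rotvec(np.array(cmd[:3])*np.pi/2)).as_euler('xyz').round(4)
E
python3 - <<'E'
from h import *
pi=np.pi
p0=[.1357,.5067,.1984];r0=[-3.1400,-.0002,2.8798]
a=([.30,.30,.22],[pi,0,2.855]); b=([.45,.06,.2],[pi,0,2.855]); c=([.485,-.1365,.16],[pi,0,2.855])
print(rel(p0,r0,*a),rel(*a,*b),rel(*b,*c))
E
```

```text
[-0.001, -0.0, 0.016, -0.707, -0.524, -0.071] [0.0, 0.0, 0.0, -0.706, -0.626, 0.067] [0.0, 0.0, 0.0, -0.297, -0.595, 0.133]
```

Request:
arm_command --motion '[[[-0.001,0,0.016,-0.707,-0.524,-0.071,1],[-0.001,0,0.016,-0.707,-0.524,-0.071,1],[-0.001,0,0.016,-0.707,-0.524,-0.071,1],[-0.001,0,0.016,-0.707,-0.524,-0.071,1],[-0.001,0,0.016,-0.707,-0.524,-0.071,1],[-0.001,0,0.016,-0.707,-0.524,-0.071,1],[-0.001,0,0.016,-0.707,-0.524,-0.071,1],[-0.001,0,0.016,-0.707,-0.524,-0.071,1]]]' --grip_force 60

```text
time: 0.9
tool_pos: [0.2998, 0.3005, 0.2202]
tool_rot: [3.14, -0.001, 2.854]
contact_force: [0.0, 0.4, 0.0]
opening: 0.0915
```

Request:
arm_command --motion '[[[0,0,0,-0.706,-0.626,0.067,1],[0,0,0,-0.706,-0.626,0.067,1],[0,0,0,-0.706,-0.626,0.067,1],[0,0,0,-0.706,-0.626,0.067,1],[0,0,0,-0.706,-0.626,0.067,1],[0,0,0,-0.706,-0.626,0.067,1],[0,0,0,-0.706,-0.626,0.067,1],[0,0,0,-0.706,-0.626,0.067,1]]]'

```text
time: 1.7
tool_pos: [0.4497, 0.0613, 0.1994]
tool_rot: [3.14, -0.002, 2.855]
contact_force: [-1.1, -0.1, 0.6]
opening: 0.0917
```

Request:
arm_command --motion '[[[0,0,0,-0.297,-0.595,0.133,1],[0,0,0,-0.297,-0.595,0.133,1],[0,0,0,-0.297,-0.595,0.133,1],[0,0,0,-0.297,-0.595,0.133,1],[0,0,0,-0.297,-0.595,0.133,1],[0,0,0,-0.297,-0.595,0.133,1],[0,0,0,-0.297,-0.595,0.133,1],[0,0,0,-0.297,-0.595,0.133,1]]]'

```text
time: 2.5
tool_pos: [0.4851, -0.1338, 0.1603]
tool_rot: [3.14, 0.0, 2.858]
contact_force: [-0.9, 0.5, 0.3]
opening: 0.0918
```

```bash
python3 - <<'E'
from cell import robot
from h import *
o=robot.observe(); print({k:np.round(o[k],4) for k in("time","tool_pos","tool_rot","qpos","contact_force","opening")})
for n in("top","side"):
    c=robot.read_camera(n); np.savez(n+"1.npz",**c); cv2.imwrite(f"pics/{n}1.png",c["image"][:,:,::-1])
E
```

```text
{'time': np.float64(2.5), 'tool_pos': array([ 0.4851, -0.1338,  0.1603]), 'tool_rot': array([3.1397e+00, 4.0000e-04, 2.8575e+00]), 'qpos': array([-0.423 ,  0.3381,  1.6441,  0.0022,  1.1592, -1.7105]), 'contact_force': array([-0.8631,  0.505 ,  0.3384]), 'opening': np.float64(0.0918)}
```

View pics/side1.png

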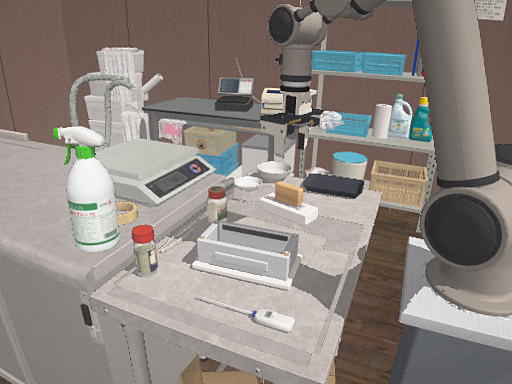

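```bash
python3 - <<'E'
from h import *
for n in("side","top"):
    c=load(n+"1.npz"); M=np.linalg.inv(c["cam_to_world"]); f=192/np.tan(np.radians(float(c["fov_y"]))/2)
    for p in([.4851,-.1338,.1603],[.485,-.1365,.092]):
        q=M@np.r_[p,1]; q=q/q[2]; r2=q[0]**2+q[1]**2; print(n,(q[:2]*(1+c["k1"]*r2)*f+[c["cx"],c["cy"]]).round(1))
c=load("side1.npz"); cv2.imwrite("pics/s1c.png",cv2.resize(c["image"][60:230,220:370],None,fx=3.5,fy=3.5,interpolation=2)[:,:,::-1])
c=load("top1.npz"); cv2.imwrite("pics/t1c.png",cv2.resize(c["image"][150:310,150:420],None,fx=2.9,fy=2.9,interpolation=2)[:,:,::-1])
E
```

```text
side [290.1 162.3]
side [289.1 185.1]
top [293.6 223.4]
top [292.5 224.5]
```

View pics/s1c.png

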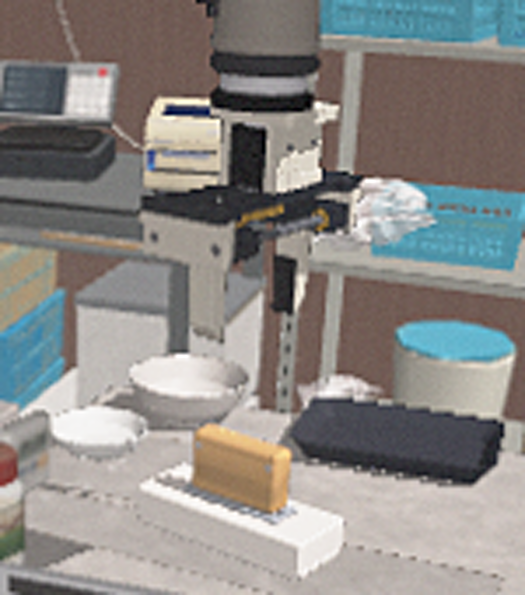

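View pics/t1c.png

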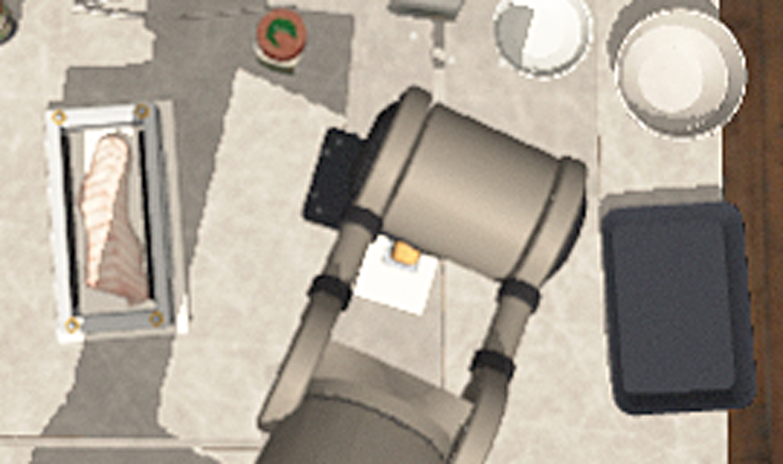

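Request:
arm_command --motion '[[[0,0,0,0,0,0.1,1],[0,0,0,0,0,0.22,1],[0,0,0,0,0,0.32,1],[0,0,0,0,0,0.373,1],[0,0,0,0,0,0.373,1],[0,0,0,0,0,0.373,0],[0,0,0,0,0,0.373,-0.4],[0,0,0,0,0,0.373,-1]]]' --grip_force 60

```text
time: 3.4
tool_pos: [0.4859, -0.136, 0.0491]
tool_rot: [3.14, 0.002, 2.855]
contact_force: [0.3, 0.4, -0.1]
opening: 0.0723
```

Request:
arm_command --motion '[[[0,0,0,0,0,0,-1],[0,0,0,0,0,0,-1],[0,0,0,0,0,0,-1],[0,0,0,0,0,0,-1],[0,0,0,0,0,0,-1],[0,0,0,0,0,0,-1],[0,0,0,0,0,0,-1]]]'

```text
time: 4.1
tool_pos: [0.485, -0.1359, 0.0479]
tool_rot: [3.14, -0.0, 2.855]
contact_force: [-0.8, -0.6, 0.1]
opening: 0.0235
```

```bash
python3 - <<'E'
from cell import robot
from h import *
o=robot.observe(); print({k:np.round(o[k],4) for k in("time","tool_pos","tool_rot","qpos","contact_force","torque","opening")})
for n in("top","side"):
    c=robot.read_camera(n); np.savez(n+"2.npz",**c); cv2.imwrite(f"pics/{n}2.png",c["image"][:,:,::-1])
c=load("side2.npz"); cv2.imwrite("pics/s2c.png",cv2.resize(c["image"][60:230,220:370],None,fx=3.5,fy=3.5,interpolation=2)[:,:,::-1])
E
```

```text
{'time': np.float64(4.1), 'tool_pos': array([ 0.485 , -0.1359,  0.0479]), 'tool_rot': array([ 3.1401e+00, -1.0000e-04,  2.8547e+00]), 'qpos': array([-0.4265,  0.4827,  1.7789,  0.0019,  0.8802, -1.7116]), 'contact_force': array([-0.7809, -0.5655,  0.1445]), 'torque': array([-0.1881, -0.0176,  0.0133]), 'opening': np.float64(0.0235)}
```

View pics/s2c.png

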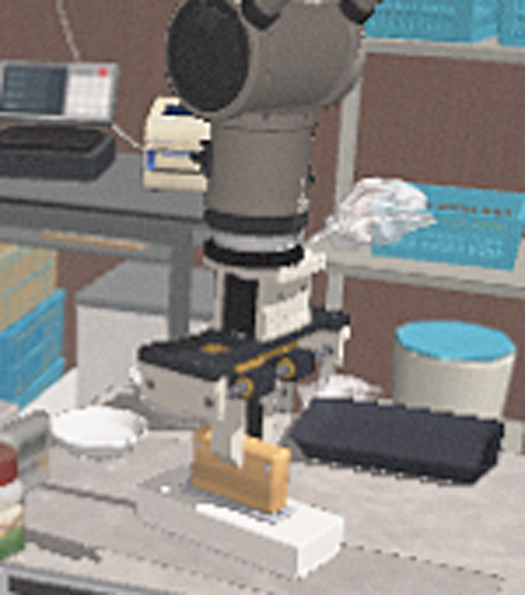

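```bash
python3 - <<'E'
from h import *
for n in("top","side"):
  for k in "02":
    c=load(n+k+".npz"); W=cloud(c); x,y,z=np.moveaxis(W,-1,0)
    m=(z>.02)&(z<.046)&(((x-.485)**2+(y+.137)**2)<.1**2)
    print(n,k,rect(W[m]),m.sum())
  m=(z>.055)&(z<.1)&(x>.42)&(x<.56)&(abs(y+.137)<.07)&(c["image"][...,0].astype(int)-c["image"][...,2]>50)
  if m.sum()>5: print(" grip",rect(W[m]),m.sum(),z[m].max())
  d=load(n+"0.npz");
p0=[.485,-.1365,.048];r0=[np.pi,0,2.855]
up=(p0[:2]+[.17],r0)
# displacement (-1.9,277.6), turn +21.2deg
fr=([.485-.0019,-.1365+.2776,.17],[np.pi,0,2.855+np.radians(21.3)])
print(rel(p0,r0,*up),rel(*up,*fr))
E
```

```text
top 0 (array([ 484.4, -138.7]), 164.1, 66.5, -16.7) 1164
top 2 (array([ 484.2, -136.9]), 163.8, 65.7, -15.72) 383
 grip (array([ 448.4, -126.7]), 21.0, 10.3, 61.18) 29 0.09687662171748479
side 0 (array([ 487.2, -134. ]), 167.6, 68.9, -15.48) 749
side 2 (array([ 486.4, -133.6]), 165.2, 67.9, -16.01) 757
 grip (array([ 486.6, -128.7]), 82.7, 25.2, -9.35) 309 0.09446711270217201
[0.0, 0.0, 0.0, -0.0, 0.0, -0.407] [-0.0, 0.0, -0.237, 0.268, 0.886, 0.0]
```

Request:
arm_command --motion '[[[0,0,0,0,0,-0.06,-1],[0,0,0,0,0,-0.2,-1],[0,0,0,0,0,-0.33,-1],[0,0,0,0,0,-0.407,-1],[0,0,0,0,0,-0.407,-1],[0,0,0,0,0,-0.407,-1]]]'

```text
time: 4.8
tool_pos: [0.4843, -0.1356, 0.1689]
tool_rot: [3.14, -0.002, 2.855]
contact_force: [-0.4, 0.2, -3.8]
opening: 0.0234
```

Request:
arm_command --motion '[[[0,0,-0.03,0.034,0.11,0,-1],[0,0,-0.07,0.08,0.26,0,-1],[0,0,-0.12,0.127,0.42,0,-1],[0,0,-0.16,0.174,0.57,0,-1],[0,0,-0.2,0.22,0.72,0,-1],[0,0,-0.22,0.25,0.83,0,-1],[0,0,-0.238,0.268,0.886,0,-1],[0,0,-0.238,0.268,0.886,0,-1]]]'

```text
time: 5.6
tool_pos: [0.4813, 0.1439, 0.1678]
tool_rot: [3.14, -0.004, -3.051]
contact_force: [0.1, -0.6, -3.4]
opening: 0.0234
```

Request:
arm_command --motion '[[[0,0,0,0,0,0,-1],[0,0,0,0,0,0,-1],[0,0,0,0,0,0,-1]]]'

```text
time: 5.9
tool_pos: [0.483, 0.1406, 0.1699]
tool_rot: [3.14, -0.0, -3.056]
contact_force: [1.0, -0.5, -4.0]
opening: 0.0237
```

```bash
python3 - <<'E'
from cell import robot
from h import *
o=robot.observe(); print({k:np.round(o[k],4) for k in("time","tool_pos","tool_rot","qpos","contact_force","torque","opening")})
for n in("top","side"):
    c=robot.read_camera(n); np.savez(n+"3.npz",**c)
    W=cloud(c); x,y,z=np.moveaxis(W,-1,0)
    r=np.hypot(x-.483,y-.141)
    b=(r<.12)&(z>.145)&(z<.168)&(c["image"].min(-1)>90)
    print(n,"block top",rect(W[b]),b.sum(),np.median(z[b]))
    b=(r<.12)&(z>.064)&(z<.08); print(n,"rim",rect(W[b]),b.sum())
c=load("side3.npz"); cv2.imwrite("pics/s3c.png",cv2.resize(c["image"][110:310,150:370],None,fx=3,fy=3,interpolation=2)[:,:,::-1])
c=load("top3.npz"); cv2.imwrite("pics/t3c.png",cv2.resize(c["image"][130:310,120:300],None,fx=3,fy=3,interpolation=2)[:,:,::-1])
E
```

```text
{'time': np.float64(5.9), 'tool_pos': array([0.483 , 0.1406, 0.1699]), 'tool_rot': array([ 3.1403e+00, -4.0000e-04, -3.0565e+00]), 'qpos': array([ 1.2990e-01,  3.2850e-01,  1.6295e+00,  1.4000e-03,  1.1839e+00,
       -1.5265e+00]), 'contact_force': array([ 1.0116, -0.4944, -3.9503]), 'torque': array([ 0.0706, -0.0042,  0.0256]), 'opening': np.float64(0.0237)}
top block top (array([482.5, 137.6]), 163.2, 66.6, 5.26) 355 0.15712402379506973
top rim (array([482.7, 139.3]), 204.4, 98.3, 4.85) 493
side block top (array([484.8, 142.5]), 164.3, 69.1, 4.29) 1335 0.15887577352193366
side rim (array([484.5, 143.6]), 205.2, 102.1, 5.16) 1549
```

View pics/s3c.png

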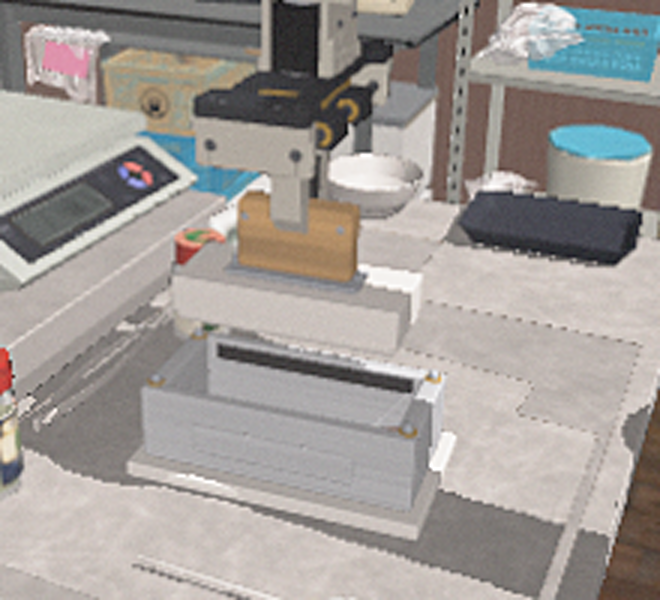

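View pics/t3c.png

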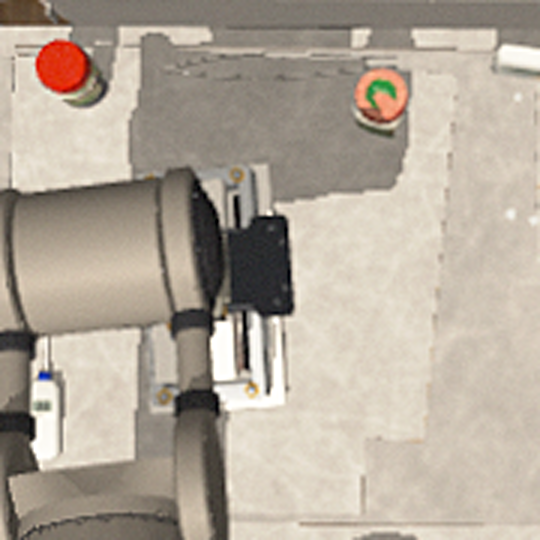

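Request:
arm_command --motion '[[[0,0,0,0,0.004,0.04,-1],[0,0,0,0,0.004,0.1,-1],[0,0,0,0,0.004,0.15,-1],[0,0,0,0,0.004,0.16,-1],[0,0,0,0,0.004,0.17,-1],[0,0,0,0,0.004,0.177,-1],[0,0,0,0,0.004,0.177,-1]]]'

```text
time: 6.7
tool_pos: [0.4833, 0.143, 0.1176]
tool_rot: [3.14, 0.001, -3.055]
contact_force: [-0.6, -0.1, -3.7]
opening: 0.0232
```

Request:
arm_command --motion '[[[0,0,0,0,0,0.01,-1],[0,0,0,0,0,0.02,-1],[0,0,0,0,0,0.03,-1],[0,0,0,0,0,0.033,-1]]]'

```text
time: 7.1
tool_pos: [0.4841, 0.1426, 0.1094]
tool_rot: [3.141, 0.004, -3.054]
contact_force: [-3.9, -3.7, 16.3]
opening: 0.0234
```

Request:
arm_command --motion '[[[0,0,0,0,0,0.01,-1],[0,0,0,0,0,0.02,-1],[0,0,0,0,0,0.02,-1]]]'

```text
time: 7.4
tool_pos: [0.4846, 0.1427, 0.1032]
tool_rot: [3.141, 0.005, -3.054]
contact_force: [0.1, -2.0, 7.5]
opening: 0.0235
```

Request:
arm_command --motion '[[[0,0,0,0,0,0.012,-1],[0,0,0,0,0,0.024,-1],[0,0,0,0,0,0.036,-1],[0,0,0,0,0,0.043,-1],[0,0,0,0,0,0.043,-1]]]'

```text
time: 7.9
tool_pos: [0.4847, 0.1426, 0.09]
tool_rot: [3.141, 0.005, -3.054]
contact_force: [0.9, -2.6, 6.0]
opening: 0.0235
```

```bash
python3 - <<'E'
from cell import robot
from h import *
o=robot.observe(); print({k:np.round(o[k],4) for k in("time","tool_pos","tool_rot","qpos","contact_force","torque","opening")})
E
```

```text
{'time': np.float64(7.9), 'tool_pos': array([0.4847, 0.1426, 0.09  ]), 'tool_rot': array([ 3.1408,  0.0048, -3.0544]), 'qpos': array([ 1.3400e-01,  4.2230e-01,  1.7354e+00,  6.0000e-04,  9.7900e-01,
       -1.5243e+00]), 'contact_force': array([ 0.9438, -2.5506,  5.9727]), 'torque': array([-0.4825, -0.0384, -0.0212]), 'opening': np.float64(0.0235)}
```

Request:
arm_command --motion '[[[0,0,0,0,0,0.007,-1],[0,0,0,0,0,0.014,-1],[0,0,0,0,0,0.02,-1],[0,0,0,0,0,0.02,-1]]]'

```text
time: 8.3
tool_pos: [0.4854, 0.1427, 0.0846]
tool_rot: [3.141, 0.006, -3.054]
contact_force: [1.1, -2.3, 10.0]
opening: 0.0235
```

Request:
arm_command --motion '[[[0,0,0,0,0,0.007,-1],[0,0,0,0,0,0.01,-1],[0,0,0,0,0,0.01,-1],[0,0,0,0,0,0.01,-1]]]'

```text
time: 8.7
tool_pos: [0.4873, 0.1428, 0.0831]
tool_rot: [3.141, 0.011, -3.055]
contact_force: [3.4, -2.8, 16.8]
opening: 0.0237
```

```bash
python3 - <<'E'
from cell import robot
from h import *
o=robot.observe(); print({k:np.round(o[k],4) for k in("time","tool_pos","tool_rot","qpos","contact_force","torque","opening")})
for n in("top","side"):
    c=robot.read_camera(n); np.savez(n+"4.npz",**c)
    W=cloud(c); x,y,z=np.moveaxis(W,-1,0)
    r=np.hypot(x-.483,y-.141)
    b=(r<.12)&(z>.064)&(z<.08); print(n,"rim",rect(W[b]),b.sum())
c=load("side4.npz"); cv2.imwrite("pics/s4c.png",cv2.resize(c["image"][160:310,170:330],None,fx=4,fy=4,interpolation=2)[:,:,::-1])
E
```

```text
{'time': np.float64(8.7), 'tool_pos': array([0.4873, 0.1428, 0.0831]), 'tool_rot': array([ 3.1408,  0.0108, -3.0545]), 'qpos': array([ 1.3380e-01,  4.3230e-01,  1.7420e+00,  3.0000e-04,  9.5640e-01,
       -1.5242e+00]), 'contact_force': array([ 3.3966, -2.8265, 16.8214]), 'torque': array([-0.7944,  0.0602, -0.0812]), 'opening': np.float64(0.0237)}
top rim (array([482.4, 139.2]), 204.2, 98.5, 5.01) 986
side rim (array([484.6, 142.7]), 204.6, 104.3, 4.89) 2067
```

View pics/s4c.png

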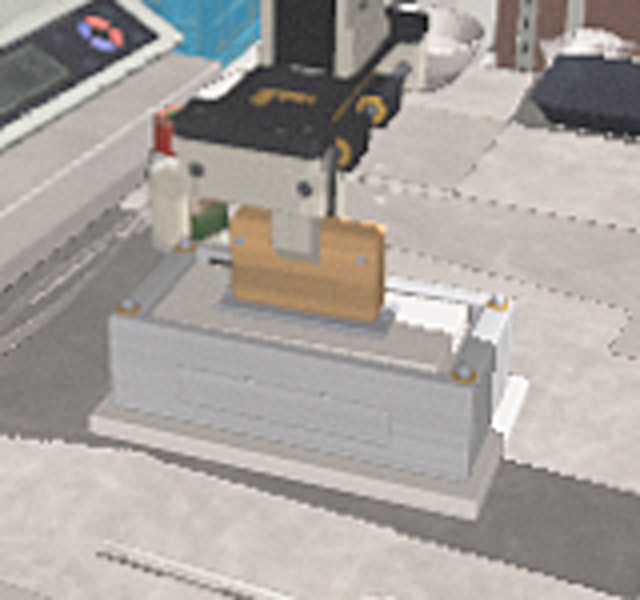

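```bash
python3 - <<'E'
from h import *
for n in("top","side"):
    c=load(n+"4.npz"); W=cloud(c)
    a=np.radians(5); R=np.array([[np.cos(a),np.sin(a)],[-np.sin(a),np.cos(a)]])
    ctr=[.4825,.1391] if n=="top" else [.4845,.143]
    L=(W[...,:2]-ctr)@R.T*1000; z=W[...,2]*1000; X,Y=L[...,0],L[...,1]
    ok=(z>60)&(z<95)
    for nm,m in(("rim +y",(Y>41)&(Y<47)&(abs(X)<80)),("rim -y",(Y<-41)&(Y>-47)&(abs(X)<80)),("rim ends",(abs(X)>88)&(abs(X)<100)&(abs(Y)<28)),
     ("block +y",(Y>20)&(Y<29)&(abs(X)<76)),("block -y",(Y<-20)&(Y>-29)&(abs(X)<76)),("block +x",(X>54)&(X<76)&(abs(Y)<28)),("block -x",(X<-54)&(X>-76)&(abs(Y)<28))):
        q=z[m&ok]; print(n,nm,len(q),np.median(q).round(1) if len(q) else None, q.std().round(1) if len(q) else None)
E
```

```text
top rim +y 39 73.2 2.9
top rim -y 75 72.5 2.9
top rim ends 115 73.3 2.9
top block +y 54 71.0 2.8
top block -y 81 71.9 3.2
top block +x 16 70.0 2.6
top block -x 86 72.3 2.8
side rim +y 151 74.2 2.6
side rim -y 44 74.5 1.4
side rim ends 154 74.5 1.1
side block +y 160 72.0 1.2
side block -y 54 74.1 1.4
side block +x 119 71.0 0.9
side block -x 142 74.1 0.7
```

Request:
arm_command --motion '[[[-0.005,-0.008,0,0,0,0.0,-1],[-0.01,-0.015,0,0,0,0.003,-1],[-0.01,-0.015,0,0,0,0.006,-1],[-0.01,-0.015,0,0,0,0.006,-1],[-0.01,-0.015,0,0,0,0.006,-1]]]'

```text
time: 9.3
tool_pos: [0.4891, 0.1428, 0.0824]
tool_rot: [3.125, 0.039, -3.055]
contact_force: [5.0, -3.5, 21.2]
opening: 0.0235
```

```bash
cat >chk.py <<'E'
import sys
from cell import robot
from h import *
k=sys.argv[1]
o=robot.observe(); print({q:np.round(o[q],4).tolist() for q in("time","tool_pos","tool_rot","contact_force","torque","opening")})
for n in("top","side"):
    c=robot.read_camera(n); np.savez(n+k+".npz",**c); W=cloud(c)
    a=np.radians(5); R=np.array([[np.cos(a),np.sin(a)],[-np.sin(a),np.cos(a)]])
    ctr=[.4825,.1391] if n=="top" else [.4845,.143]
    L=(W[...,:2]-ctr)@R.T*1000; z=W[...,2]*1000; X,Y=L[...,0],L[...,1]
    A=(abs(X)<112)&(abs(Y)<60)
    m=A&(abs(X)<76)&(abs(Y)<29)&((abs(X)>54)|(abs(Y)>20))&(z>55)&(z<110)
    P=np.c_[X[m],Y[m],z[m]]; co=None
    if len(P)>20:
        for i in range(4):
            co=np.linalg.lstsq(np.c_[P[:,:2],np.ones(len(P))],P[:,2],rcond=None)[0]
            e=P[:,2]-np.c_[P[:,:2],np.ones(len(P))]@co; s=abs(e)<max(3,1.5*np.median(abs(e))); P=P[s]
    rm=((abs(Y)>41)&(abs(Y)<47)&(abs(X)<80))|((abs(X)>88)&(abs(X)<100)&(abs(Y)<28))
    q=z[A&rm&(z>62)&(z<100)]
    print(n,"rim z",np.median(q).round(1),"block top: slope x,y, z",None if co is None else (co*[1,1,1]).round(3),len(P))
c=load("side"+k+".npz"); cv2.imwrite(f"pics/s{k}c.png",cv2.resize(c["image"][160:310,170:330],None,fx=4,fy=4,interpolation=2)[:,:,::-1])
E
python3 chk.py 5
```

```text
{'time': 9.3, 'tool_pos': [0.4891, 0.1428, 0.0824], 'tool_rot': [3.1253, 0.0386, -3.0548], 'contact_force': [4.9702, -3.4736, 21.2446], 'torque': [-0.937, -0.3735, -0.0491], 'opening': 0.0235}
top rim z 72.8 block top: slope x,y, z [-3.7000e-02 -2.0000e-03  7.0321e+01] 101
side rim z 74.4 block top: slope x,y, z [-3.300e-02 -6.000e-03  7.193e+01] 383
```

Request:
arm_command --motion '[[[0.005,0.008,0,0,0,-0.004,-1],[0.01,0.015,0,0,0,-0.01,-1],[0.01,0.015,0,0,0,-0.01,-1],[0.01,0.015,0,0,0,-0.01,-1]]]'

```text
time: 9.8
tool_pos: [0.4877, 0.1429, 0.0828]
tool_rot: [3.141, 0.011, -3.055]
contact_force: [7.2, -2.4, 1.2]
opening: 0.0235
```

```bash
python3 chk.py 6
```

```text
{'time': 9.8, 'tool_pos': [0.4877, 0.1429, 0.0828], 'tool_rot': [3.1406, 0.0112, -3.0547], 'contact_force': [7.2358, -2.3696, 1.224], 'torque': [-0.37, -1.5604, -0.0498], 'opening': 0.0235}
top rim z 73.0 block top: slope x,y, z [-2.9000e-02 -2.5000e-02  7.0901e+01] 125
side rim z 74.4 block top: slope x,y, z [-2.7000e-02 -2.2000e-02  7.2367e+01] 393
```

View pics/s6c.png

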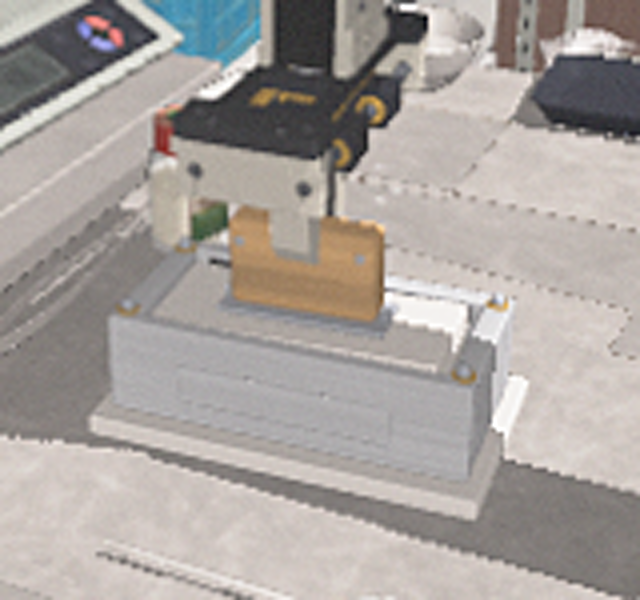

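```bash
cat >rock.py <<'E'
from h import *
p,r=np.array([.485,-.1365,.048]),np.array([np.pi,0,2.855])
for c in([0,0,0,0,0,-.407],[0,0,-.238,.268,.886,0],[0,0,0,0,.004,.177],[0,0,0,0,0,.033],[0,0,0,0,0,.02],[0,0,0,0,0,.043],[0,0,0,0,0,.02],[0,0,0,0,0,.01],[-.01,-.015,0,0,0,.006],[.01,.015,0,0,0,-.01]):
    p,r=after(p,r,c)
print("commanded",p,r)
C0=(p,r)
f=Ro.from_euler('z',r[2]-np.pi)      # frame axes
def target(phi,h,zs,off=.022,lift=0):
    """tool pose for plate tilt phi (about frame x) with strip level at local height h (mm)"""
    a=f*Ro.from_euler('x',phi+0)
    t=f*Ro.from_euler('x',phi+off)
    S=np.array([p[0],p[1],zs])
    return S+a.apply([0,0,(48-h)/1000]), (t*Ro.from_euler('zx',[0,0])*Ro.from_euler('xz',[np.pi,np.pi])).as_euler('xyz')
if __name__=="__main__":
    zs=p[2]-(48-27.5)/1000
    print("zs",zs)
    prev=C0
    ph0,h0=-.022,27.5
    for ph,h in((-.12,24.6),(.12,17.9),(-.12,11.2),(.12,4.5),(-.12,-2.2),(0,-16)):
        rows=[]
        for s in(.25,.5,.75,1):
            T=target(ph0+(ph-ph0)*s,h0+(h-h0)*s,zs); rows.append(rel(*prev,*T))
        print(ph,h,"TCP",T[0].round(4),np.round(T[1],4)); 
        for q in rows: print("   ",q)
        prev=T; ph0,h0=ph,h
E
python3 rock.py
```

```text
commanded [0.4828 0.1423 0.0804] [-3.1416  0.     -3.0543]
zs 0.059899999999999995
-0.12 24.6 TCP [0.4826 0.1451 0.0831] [-3.0436  0.     -3.0543]
    [0.016, -0.0, -0.0, 0.0, 0.003, -0.002]
    [0.031, -0.0, -0.0, -0.0, 0.005, -0.005]
    [0.047, -0.0, -0.0, -0.0, 0.007, -0.007]
    [0.062, -0.0, -0.0, 0.0, 0.009, -0.009]
0.12 17.9 TCP [0.4831 0.1387 0.0898] [ 2.9996  0.     -3.0543]
    [-0.038, -0.0, -0.0, -0.0, -0.005, -0.006]
    [-0.076, 0.0, -0.0, -0.0, -0.01, -0.011]
    [-0.115, -0.0, -0.0, -0.0, -0.017, -0.016]
    [-0.153, -0.0, -0.0, -0.0, -0.023, -0.02]
-0.12 11.2 TCP [0.4824 0.1467 0.0964] [-3.0436  0.     -3.0543]
    [0.038, -0.0, 0.0, 0.0, 0.006, -0.005]
    [0.076, -0.0, 0.0, -0.0, 0.014, -0.01]
    [0.115, -0.0, -0.0, 0.0, 0.021, -0.014]
    [0.153, -0.0, 0.0, -0.0, 0.03, -0.018]
0.12 4.5 TCP [0.4833 0.1371 0.1031] [ 2.9996  0.     -3.0543]
    [-0.038, -0.0, -0.0, 0.0, -0.008, -0.006]
    [-0.076, 0.0, -0.0, 0.0, -0.016, -0.011]
    [-0.115, -0.0, -0.0, 0.0, -0.025, -0.015]
    [-0.153, -0.0, -0.0, 0.0, -0.034, -0.019]
-0.12 -2.2 TCP [0.4823 0.1483 0.1097] [-3.0436  0.     -3.0543]
    [0.038, -0.0, 0.0, 0.0, 0.009, -0.005]
    [0.076, -0.0, 0.0, 0.0, 0.019, -0.01]
    [0.115, -0.0, -0.0, -0.0, 0.029, -0.013]
    [0.153, -0.0, 0.0, 0.0, 0.04, -0.017]
0 -16 TCP [0.4828 0.1423 0.1239] [ 3.1196  0.     -3.0543]
    [-0.019, 0.0, -0.0, 0.0, -0.005, -0.012]
    [-0.038, -0.0, -0.0, -0.0, -0.011, -0.023]
    [-0.057, 0.0, 0.0, 0.0, -0.017, -0.034]
    [-0.076, 0.0, -0.0, 0.0, -0.025, -0.045]
```

Request:
arm_command --motion '[[[0.016,0,0,0,0.003,-0.002,-1],[0.031,0,0,0,0.005,-0.005,-1],[0.047,0,0,0,0.007,-0.007,-1],[0.062,0,0,0,0.009,-0.009,-1],[0.062,0,0,0,0.009,-0.009,-1],[0.062,0,0,0,0.009,-0.009,-1]]]'

```text
time: 10.5
tool_pos: [0.4868, 0.1454, 0.0849]
tool_rot: [-3.045, 0.009, -3.054]
contact_force: [8.1, -4.1, -3.0]
opening: 0.0235
```

```bash
python3 chk.py 7
```

```text
{'time': 10.5, 'tool_pos': [0.4868, 0.1454, 0.0849], 'tool_rot': [-3.0448, 0.0094, -3.0537], 'contact_force': [8.0813, -4.0948, -2.9557], 'torque': [-0.583, -1.739, 0.0728], 'opening': 0.0235}
top rim z 73.1 block top: slope x,y, z [-2.4000e-02 -1.0400e-01  7.3083e+01] 296
side rim z 74.3 block top: slope x,y, z [-2.6000e-02 -1.1800e-01  7.4569e+01] 464
```

Request:
arm_command --motion '[[[-0.025,0,0,0,-0.003,-0.004,-1],[-0.05,0,0,0,-0.007,-0.007,-1],[-0.076,0,0,0,-0.01,-0.011,-1],[-0.102,0,0,0,-0.015,-0.014,-1],[-0.128,0,0,0,-0.019,-0.017,-1],[-0.153,0,0,0,-0.023,-0.02,-1],[-0.153,0,0,0,-0.023,-0.02,-1]]]'

```text
time: 11.3
tool_pos: [0.486, 0.1385, 0.0908]
tool_rot: [2.997, 0.006, -3.057]
contact_force: [6.1, 1.5, -5.7]
opening: 0.0232
```

```bash
python3 chk.py 8
```

```text
{'time': 11.3, 'tool_pos': [0.486, 0.1385, 0.0908], 'tool_rot': [2.9969, 0.0062, -3.057], 'contact_force': [6.0793, 1.5271, -5.6745], 'torque': [-0.1109, -1.4453, -0.1196], 'opening': 0.0232}
top rim z 72.9 block top: slope x,y, z [-1.4000e-02  1.0800e-01  7.9742e+01] 179
side rim z 74.5 block top: slope x,y, z [-2.7000e-02  1.1200e-01  8.0539e+01] 339
```

View pics/s8c.png

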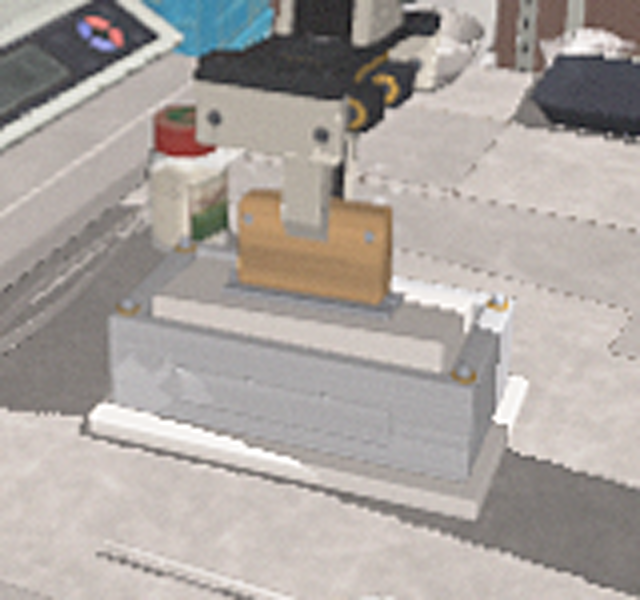

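Plate up to about −30 mm, frame down on the board (rim still at 74 mm). Next strokes.

Request:
arm_command --motion '[[[0.025,0,0,0,0.004,-0.003,-1],[0.05,0,0,0,0.009,-0.007,-1],[0.076,0,0,0,0.014,-0.01,-1],[0.102,0,0,0,0.018,-0.013,-1],[0.128,0,0,0,0.024,-0.015,-1],[0.153,0,0,0,0.03,-0.018,-1],[0.153,0,0,0,0.03,-0.018,-1]]]'

```text
time: 12.1
tool_pos: [0.4852, 0.1475, 0.098]
tool_rot: [-3.042, 0.007, -3.052]
contact_force: [4.9, -5.8, 0.9]
opening: 0.0235
```

```bash
python3 chk.py 9
```

```text
{'time': 12.1, 'tool_pos': [0.4852, 0.1475, 0.098], 'tool_rot': [-3.0422, 0.0067, -3.0524], 'contact_force': [4.878, -5.8422, 0.8692], 'torque': [-1.2154, -1.2461, 0.0037], 'opening': 0.0235}
top rim z 72.6 block top: slope x,y, z [-3.3000e-02 -1.0300e-01  8.6284e+01] 308
side rim z 74.5 block top: slope x,y, z [-3.0000e-02 -1.2000e-01  8.7895e+01] 465
```

Request:
arm_command --motion '[[[-0.025,0,0,0,-0.005,-0.004,-1],[-0.05,0,0,0,-0.01,-0.007,-1],[-0.076,0,0,0,-0.016,-0.011,-1],[-0.102,0,0,0,-0.022,-0.014,-1],[-0.128,0,0,0,-0.028,-0.017,-1],[-0.153,0,0,0,-0.034,-0.02,-1],[-0.153,0,0,0,-0.034,-0.02,-1]]]'

```text
time: 12.9
tool_pos: [0.4853, 0.1372, 0.1045]
tool_rot: [2.997, 0.004, -3.057]
contact_force: [4.2, 0.2, -1.7]
opening: 0.0232
```

```bash
python3 chk.py 10
```

```text
{'time': 12.9, 'tool_pos': [0.4853, 0.1372, 0.1045], 'tool_rot': [2.9971, 0.0044, -3.0574], 'contact_force': [4.2186, 0.1691, -1.7312], 'torque': [0.1893, -1.1433, -0.3128], 'opening': 0.0232}
top rim z 73.0 block top: slope x,y, z [-6.6000e-02  1.0800e-01  9.0457e+01] 180
side rim z 74.4 block top: slope x,y, z [-2.9000e-02  9.3000e-02  9.4111e+01] 320
```

Request:
arm_command --motion '[[[0.025,0,0,0,0.006,-0.003,-1],[0.05,0,0,0,0.012,-0.007,-1],[0.076,0,0,0,0.019,-0.01,-1],[0.102,0,0,0,0.025,-0.012,-1],[0.128,0,0,0,0.033,-0.015,-1],[0.153,0,0,0,0.04,-0.017,-1],[0.153,0,0,0,0.04,-0.017,-1]]]'

```text
time: 13.7
tool_pos: [0.4839, 0.1485, 0.1118]
tool_rot: [-3.039, 0.005, -3.051]
contact_force: [4.7, -9.0, 4.3]
opening: 0.0235
```

```bash
python3 chk.py 11
```

```text
{'time': 13.7, 'tool_pos': [0.4839, 0.1485, 0.1118], 'tool_rot': [-3.0395, 0.0045, -3.0515], 'contact_force': [4.7098, -8.9823, 4.261], 'torque': [-2.0783, -1.2854, -0.2282], 'opening': 0.0235}
top rim z 73.3 block top: slope x,y, z [-2.80000e-02 -1.13000e-01  1.00249e+02] 300
side rim z 74.4 block top: slope x,y, z [-2.70000e-02 -1.22000e-01  1.01864e+02] 484
```

View pics/s11c.png

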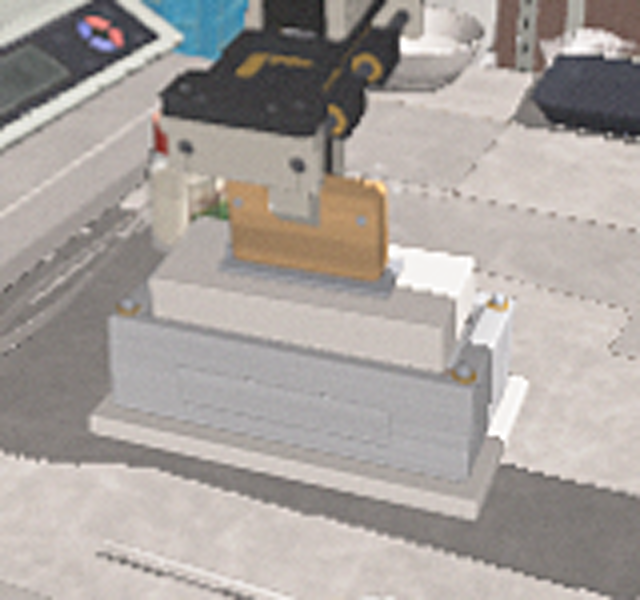

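Request:
arm_command --motion '[[[-0.019,0,0,0,-0.005,-0.01,-1],[-0.038,0,0,0,-0.011,-0.02,-1],[-0.057,0,0,0,-0.017,-0.034,-1],[-0.076,0,0,0,-0.025,-0.048,-1],[-0.076,0,0,0,-0.025,-0.075,-1],[-0.076,0,0,0,-0.025,-0.11,-1],[-0.076,0,0,0,-0.025,-0.13,-1],[-0.076,0,0,0,-0.025,-0.13,-1]]]'

```text
time: 14.6
tool_pos: [0.4832, 0.146, 0.1511]
tool_rot: [3.118, 0.003, -3.054]
contact_force: [0.4, 0.5, -4.3]
opening: 0.0235
```

Request:
arm_command --motion '[[[0,0,0,0,0,0,-1],[0,0,0,0,0,0,-1]]]'

```text
time: 14.8
tool_pos: [0.4824, 0.1454, 0.1497]
tool_rot: [3.118, -0.0, -3.054]
contact_force: [-0.3, 0.1, -4.2]
opening: 0.0235
```

```bash
sed -i 's/z<110/z<150/' chk.py; python3 chk.py 12; python3 - <<'E'
from h import *
for n in("top","side"):
    c=load(n+"12.npz"); W=cloud(c); x,y,z=np.moveaxis(W,-1,0); r=np.hypot(x-.483,y-.141)
    b=(r<.1)&(z>.124)&(z<.144)&(c["image"].min(-1)>90)&(c["image"].max(-1).astype(int)-c["image"].min(-1)<40)
    print(n,"block",rect(W[b]),b.sum(),np.median(z[b]))
c=load("top12.npz"); cv2.imwrite("pics/t12c.png",cv2.resize(c["image"][130:310,100:400],None,fx=2.6,fy=2.6,interpolation=2)[:,:,::-1])
c=load("side12.npz"); cv2.imwrite("pics/s12d.png",cv2.resize(c["image"][110:350,100:370],None,fx=2.5,fy=2.5,interpolation=2)[:,:,::-1])
E
```

```text
{'time': 14.8, 'tool_pos': [0.4824, 0.1454, 0.1497], 'tool_rot': [3.1183, -0.0002, -3.0544], 'contact_force': [-0.3229, 0.067, -4.2244], 'torque': [0.0025, -0.0095, -0.0313], 'opening': 0.0235}
top rim z 73.6 block top: slope x,y, z [-9.10000e-02  5.40000e-02  1.34218e+02] 110
side rim z 74.5 block top: slope x,y, z [-4.70000e-02  9.00000e-03  1.39038e+02] 370
top block (array([478.7, 142.7]), 163.5, 66.6, 5.98) 278 0.1401727908089616
side block (array([481.7, 147.4]), 165.4, 68.2, 5.11) 1267 0.13704649599904312
```

View pics/s12d.png

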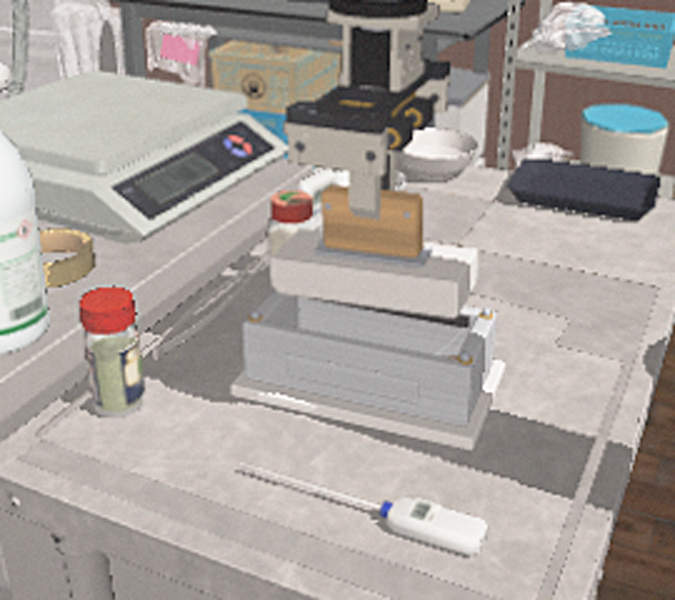

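View pics/t12c.png

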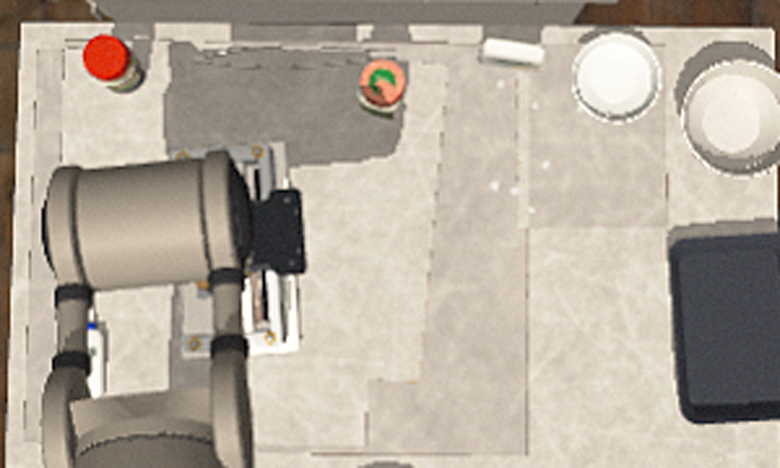

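```bash
python3 - <<'E'
from h import *
for n in("top0","top12","side0","side12"):
    c=load(n+".npz"); W=cloud(c); x,y,z=np.moveaxis(W,-1,0); im=c["image"].astype(int)
    a=np.radians(5); dx,dy=x-(.4825 if 't' in n else .4845),y-(.1391 if 't' in n else .143); X=np.cos(a)*dx+np.sin(a)*dy; Y=-np.sin(a)*dx+np.cos(a)*dy
    m=(abs(X)<.084)&(abs(Y)<.03)&(im[...,0]-im[...,2]>12)&(z<.06)
    print(n,m.sum(),(np.median(z[m]),z[m].max(),X[m].min(),X[m].max()) if m.sum() else None)
    hsv=cv2.cvtColor(c["image"],cv2.COLOR_RGB2HSV)
    red=((hsv[...,0]<6)|(hsv[...,0]>174))&(hsv[...,1]>130)&(hsv[...,2]>90)
    k,l,st,ce=cv2.connectedComponentsWithStats(red.astype(np.uint8))
    print("  caps",[(int(st[i,4]),ce[i].round(1).tolist()) for i in range(1,k) if st[i,4]>30])
    blue=(hsv[...,0]>110)&(hsv[...,0]<128)&(hsv[...,1]>140); w=W[blue&(z<.05)&(z>-.02)&(x>.2)&(x<.7)&(y>.15)]
    print("  probe blue",np.median(w,0).round(3) if len(w) else None)
E
```

```text
top0 1216 (np.float64(0.028990266307051704), np.float64(0.04463415241308133), np.float64(-0.08385005026065358), np.float64(0.0839332578831655))
  caps [(205, [140.4, 151.7])]
  probe blue [0.402 0.289 0.013]
top12 81 (np.float64(0.01916923994633124), np.float64(0.039532595233084056), np.float64(-0.08395085529583864), np.float64(0.0829243531293072))
  caps [(203, [140.5, 151.8])]
  probe blue [0.402 0.286 0.013]
side0 5 (np.float64(0.034931055499248465), np.float64(0.037031304268302034), np.float64(-0.0721955807053656), np.float64(-0.06585813456347647))
  caps [(259, [427.4, 52.8]), (97, [216.5, 194.9]), (346, [142.5, 233.5])]
  probe blue [0.402 0.296 0.014]
side12 5 (np.float64(0.0344976899330221), np.float64(0.03597537255243882), np.float64(-0.07172040309485292), np.float64(-0.06583012111070666))
  caps [(258, [427.4, 52.7]), (96, [216.4, 194.9]), (347, [142.5, 233.5])]
  probe blue [0.403 0.296 0.014]
```

Everything has stayed in place and the fillet is on the board, so I'm handing in.

```bash
python3 - <<'E'
from cell import robot
print(robot.hand_in()); o=robot.observe(); print(o["time"],o["tool_pos"],o["contact_force"],o["opening"])
E
```

```text
the job is handed in; nothing more can be done
None
the job is handed in; nothing more can be done
```

I pushed the press plate fully home onto the fish, then rocked it free in five strokes of about ±0.11 rad. I handed in with it held above the frame, at about 15 s of the 51 s allowed. The hand-in reports no verdict.

- **Home:** the block's top sat about 2 mm below the rim, so the underside was about 38 mm below the mouth, with a tilt of roughly 0.04 rad. I tried to level it there, but it pitched slightly in the fingers instead, reading at most about 0.04 rad against the 0.05 limit.
- **Rocking:** the frame's rim read 74 mm (within camera noise) at every check between strokes, so I saw no lift.
- **Final hold:** the underside is about 28 mm above the rim. The plate is about 5 mm off centre and in line with the frame to about 1 degree. The wrist force was down to about the plate's own weight, so nothing else is touching it.
- **Surroundings:** the fillet seems to be lying on the board in the frame, though only a little of it shows under the arm. The jars and the thermometer haven't moved. I checked the tongs only by eye, and they look untouched.

**Disagreement:** the two cameras differ on the final pitch: about 0.05 rad from the side view and 0.09 from the top, where the arm hides much of the plate. Both are under the 0.14 limit. They also disagree by about 4 mm in absolute position, so I used positions relative to the frame.

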